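Press the brass bar down and slide it under the drag spring

TASK

Load the brass bar into the blue holding fixture: with the fingertips on its grooved rear part, press the bar down hard against the sprung bed and, keeping it pressed, push it forward under the drag spring until it is fully home against the end stop, then let go so that the spring holds it there. The bar stays flat on the bed throughout: do not lift or tip it, keep the fingers off the drag spring, and leave the tools lying around the fixture where they are.

Things in the scene. Friction and masses are not known exactly. Their poses are not given: they have to be found in the camera images.
- fixture: Blue fixture fixed to the bench, base 262 x 120 mm. Origin at bench height on its channel's centre line; x = direction in which the bar slides, to the end stop; z up. Two rails along x (12 mm thick, tops 28 mm high) form an open-topped channel 46 mm wide from a low rear wall (x = -142 mm, 22 mm high) to the end stop. A bridge (61 mm high) stands across it at x = 75 to 91 mm.
- bar: Loose brass bar 126 x 44 x 16 mm, 0.2 to 0.35 kg, oiled, lying along the channel on the sprung bed, top 40 mm above the bench. Origin at mid-length of its underside; x to its front end (the fixture's x), z up. A red rib, 6 mm high, crosses its top at x = -18 to -12 mm; in front of it the top is plain, with a 4 mm chamfer at the front edge.
- bar_land (a point): Middle of the top of the bar's grooved rear part (45 mm long, for the fingertips), 22 mm behind the rear face of the red rib and 103 mm behind the bar's front face; 40 mm above the bench at the start. Fingers pressing here and moving forward come against the rib's rear face and push the bar along.
- bar_front (a point): Centre of the bar's front face, the face that must come up against the end stop.
- end_stop (a point): Point on the steel end stop's face (fixture x = +90 mm, 44 mm high), on the channel's centre line, 32 mm above the bench.
- spring_lip (a point): Middle of the underside of the dark steel drag spring's downturned lip (36 mm wide, 4 mm thick), at rest 29 mm above the bench, 60 mm before the end stop; the spring rises from it to the bridge. The bar starts 13 to 38 mm short of it. A bar not pressed down is blocked by the lip; pressed down 7 mm or more, its chamfer runs under the lip and lifts it, and the spring drags on the bar.
- bed (a joint): How far the sprung aluminium bed under the bar is down, m: 0 up (start), 0.012 fully down. It stays level wherever pressed. Pressing the bar down 9 to 10 mm takes about 11 N, fully down 14 N (less once the drag spring presses too); let go under the drag spring, it stays about 6 to 7 mm down.
- leaf (a joint): Lift angle of the drag spring, rad: 0 at rest, about 0.1 with the bar held below it.
- tape_measure: Yellow tape measure, 74 x 78 x 31 mm, bystander beside the fixture; origin at its underside.
- spanner_2: Small spanner, 29 x 148 x 7 mm, bystander beside the fixture; origin at its underside.
- weld_coupon: Rusty L-shaped weld practice piece, 40 x 60 x 58 mm, bystander beside the fixture; origin at its underside.
Not all that is in view belongs to the job. Of the things shaped like the bar, the brass one is meant.

How it is judged (in metres and radians):
On the way, in this order (a step that is already met when the one before it is completed fails the run):
1. the fingers press the bar and the bed down at least 5 mm before the bar is under the drag spring (value of joint bed above 0.005 m and contact force between the fingers and bar above 2 N and x of bar_front in the frame of fixture below 0.045 m), for 0.05 s.
2. the pressed bar slides under the drag spring, pushed by the fingers (x of bar_front in the frame of fixture above 0.05 m and value of joint bed above 0.005 m and contact force between the fingers and bar above 1 N), for 0.05 s.
At the end, for the whole second after the job is handed in: The bar's front face is within 4 mm of the end stop, the bar lies level and at rest in the channel under the drag spring, which is lifted by it (over 0.04 rad) and presses on it with more than 2 N, so that the bed stays more than 4 mm down (x of bar_front in the frame of fixture above 0.086 m and value of joint bed above 0.004 m and value of joint leaf above 0.04 rad and contact force between bar and leaf above 2 N and angle between bar's own z axis and vertical below 0.05 rad and linear speed of bar below 0.01 m/s); the robot touches nothing.
It fails at once if the bar is lifted or tipped: more than 8 mm above its starting height, or tilted more than 12 degrees (z of bar in the frame of fixture above 0.032 m or angle between bar's own z axis and vertical above 0.21 rad).
It fails at once if the fingers push on the drag spring with more than 3 N (contact force between the fingers and leaf above 3 N).
It fails at once if a tool beside the fixture is moved more than 25 mm (distance of any of tape_measure, spanner_2, weld_coupon from where it was at the start of the episode above 0.025 m).
It also fails if it takes over 43 s, if anything falls off the work surface, if the arm or the gripper's body presses on something with over 40 N, if the wrist force passes 120 N, or if a joint passes its speed limit or range.

ROBOT

A 6-joint arm with a two-finger parallel gripper is mounted at the origin on a cart in front of the work surface, level with it; the furniture and walls round the work are solid. World frame = base frame: x ahead of the robot, y to its left, z up, the work surface at z = 0. Lengths are in m, angles in degrees, forces in N, time in s.
With the tool pointing down it reaches from about 0.4 to 0.825 m from the base axis. Payload 7 kg.
Tool frame: the origin (TCP) lies midway between the tips of the shut fingers; the grasp point (between the pads) lies 19 mm behind it; z points along the fingers, y is the line along which they close (so a half turn about z gives the same grasp; the last joint's range is limited). The gripper opens to 88 mm and grips with 3 to 60 N. Pads are 19 mm wide; open, the fingers measure 130 mm over their backs; the gripper's body (78 mm by 193 mm) begins 47 mm behind the grasp point.
Start: joints at [-54.826, 20.546, 0.682, 0, -70.136, -16.507], TCP at [0.216, -0.639, 0.227] pointing down, gripper open.
Joint ranges: [-176.03, 176.03], [-82.01, 121.73], [-58.28, 71.71], [-173.87, 95.51], [-174.79, -0.11], [-173.66, 173.66]. Speed limits (degrees/s): [136.94, 136.94, 172.46, 180, 180, 180].

INTERFACE

Orientations are given as [roll, pitch, yaw] about the fixed x, y, z axes, in that order (R = Rz(yaw) Ry(pitch) Rx(roll)).
In Python, from plant import telemetry, viewer, workorder gives the robot as it stands. The module is installed in compiled form; this text tells all that it offers.
- The arm moves only by the tool carry_out, never from a script. Its argument "rows" is a list of rows, each a list of 6 numbers: the shift along the tool's x, y, z in m, then the turn, a rotation vector about the tool's x, y, z in rad. In form: [[tx, ty, tz, ax, ay, az], ...]. A call has 1 to 8 rows; each row is the pose to reach, as a shift and turn from the pose commanded when the call began, along the tool's axes at that moment; what a row does not reach only later rows make up. A row lasts 1/8 s, in which the tool goes at most 62.5 mm and 10.7 degrees, less where a joint would pass 70% of its speed; a pose out of reach is approached as far as the arm can. A call with a gripper value outside its range is refused whole. "grip" is the gripper's target within -1 to 1 (fully open at 1, half-way at 0, shut at -1), set as the call begins (left out, the last holds). The fingers move at their own pace and stop on an object; the grip force is fixed at half the most. Time passes only in rows, so rows that repeat a pose let the fingers close. It gives the time, the measured TCP pose, the force, the opening and the grip force at its end, in the units of the state.
- telemetry.get_obs(): the state, without advancing time (a new reading comes with each control period).
- viewer.snapshot(name): name is "scene" or "top" or "wrist"; returns the picture (480x640x3 uint8, red, green, blue); there is no depth.
- viewer.camera_info(name): a dict with "intrinsics" (3x3 intrinsics, pixels), "k1" (the pictures are not rectified: a ray, as slopes to the right and down, at radius r is drawn at 1 + k1 r^2 times it, then the intrinsics apply), "extrinsics" (4x4, takes a point from camera to world coordinates); the wrist camera has in their place "tool_from_camera" (4x4, takes a point from camera to tool coordinates, whose origin is the TCP and whose axes are the flange's). Camera axes: x right, y down, z forward; pixel columns grow to the right and rows downward; lengths in m; the calibration is good to about 2 mm. A picture is of the moment at which its call begins: read the wrist's pose just before it. camera_info takes no time and is no camera call.
- workorder.close_job(): hands the job in; it is judged then, once.
The state is a dict: "clock": time; "joint_pos": joint angles; "qvel": joint speeds; "tau": joint torques, N m; "tool_pos": TCP position; "orientation": TCP orientation; "force": force on the tool from outside, world axes, zero at the start; "moment": the same for the moment, N m; "opening": finger opening in m; "gripper_force": force on a finger pad.
Only numpy, scipy, OpenCV 4.12 (cv2) and the standard library are available. Lean on these libraries where they do the work, as an engineer would, in place of code of your own. Each camera call takes 0.05 s, during which the arm holds its last target. There are 200 camera calls.

## Working session

There is one attempt and no reset: what is moved stays moved. The work goes in short steps, Python scripts to look and compute and a tool call to move; the robot and the scene stay as the last step left them, time stands still between calls to the robot, and variables do not carry over. Pictures are saved under pics/ and viewed, at most 10 in all, crops included, and the job is handed in when it is done.

Besides the shell and the picture viewer there is one more tool, called after ">>>" as name(argument=value, ...) on one line, values as JSON. carry_out: Moves the arm, as the interface text tells. Its arguments: {"type":"object","properties":{"rows":{"type":"array"},"grip":{"type":"number"}},"required":["rows"]}

```bash
mkdir -p pics
python3 - <<'E'
from plant import telemetry, viewer
import cv2
print(telemetry.get_obs())
for n in ("scene","top"):
    cv2.imwrite(f"pics/{n}0.png",viewer.snapshot(n)[:,:,::-1])
    print(n,viewer.camera_info(n))
print(viewer.camera_info("wrist"))
E
```

```text
{'clock': 0.0, 'joint_pos': array([-5.48264088e+01,  2.05909481e+01,  6.33744086e-01, -2.00236904e-02,
       -7.01357062e+01, -1.65072466e+01]), 'qvel': array([-0.08087807, -0.01045366, -0.12915827,  0.04430659, -0.02935147,
       -0.16140938]), 'tau': array([ 2.29201636e-03, -5.82713521e+01,  2.93057370e+01,  6.99725837e+00,
        6.87906679e-03, -1.13666247e-04]), 'tool_pos': array([ 0.21585907, -0.63903761,  0.22562826]), 'orientation': array([ 1.79905570e+02, -8.35401417e-03, -1.61340468e+02]), 'force': array([-0.93170454,  0.30149387,  0.15030001]), 'moment': array([ 0.00337987,  0.02571162, -0.0099025 ]), 'gripper_force': 0.0, 'opening': 0.08746944189587824}
scene {'intrinsics': array([[491.25199623,   0.        , 323.59419571],
       [  0.        , 491.25199623, 245.70613152],
       [  0.        ,   0.        ,   1.        ]]), 'k1': 0.03670862869311827, 'extrinsics': array([[-0.80894969, -0.4262939 ,  0.40481343,  0.11418635],
       [-0.58785129,  0.59312493, -0.55012151,  0.57682551],
       [-0.00559149, -0.68299072, -0.73040565,  0.87916307],
       [ 0.        ,  0
[... 457 characters left out ...]
79178e-01, -9.83925040e-01,
         1.18984054e+00],
       [ 0.00000000e+00,  0.00000000e+00,  0.00000000e+00,
         1.00000000e+00]])}
{'intrinsics': array([[405.82930171,   0.        , 321.72493311],
       [  0.        , 405.82930171, 236.18759599],
       [  0.        ,   0.        ,   1.        ]]), 'k1': -0.08377466791227249, 'tool_from_camera': array([[ 5.27778181e-04, -9.51263244e-01, -3.08379574e-01,
         8.37055235e-02],
       [ 9.99999723e-01,  6.63617785e-04, -3.35616171e-04,
         3.05170061e-05],
       [ 5.23905497e-04, -3.08379312e-01,  9.51263331e-01,
        -1.58600524e-01],
       [ 0.00000000e+00,  0.00000000e+00,  0.00000000e+00,
         1.00000000e+00]])}
```

View pics/scene0.png

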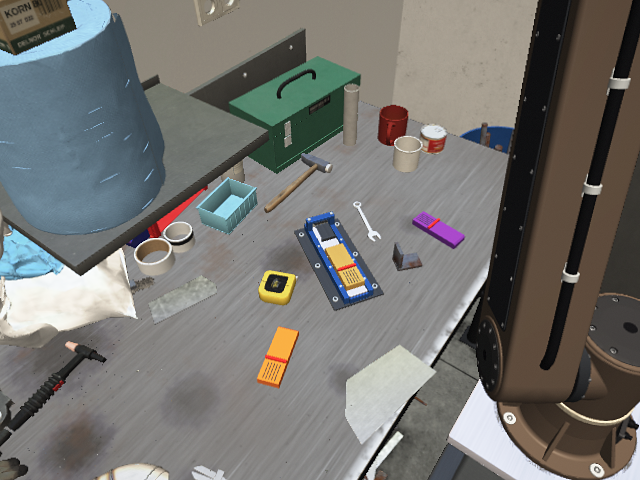

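View pics/top0.png

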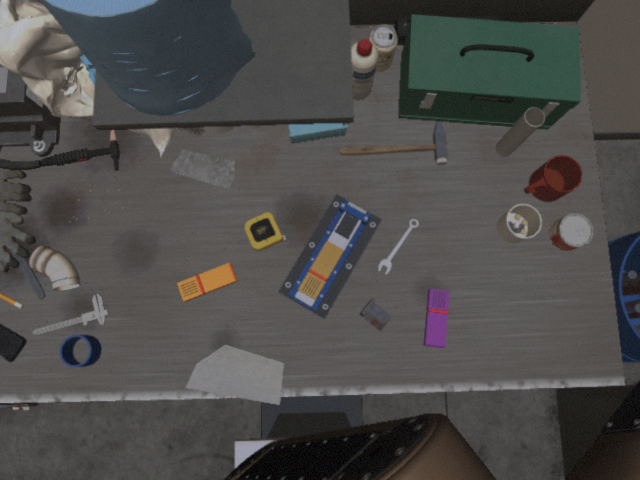

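The bar-shaped things in the top view are brass in the blue fixture (320,272), orange (207,282) and purple (437,318). The brass one lying in the fixture's channel fits the description. Next I'll confirm it in an enlarged crop and measure.

```bash
cat > h.py <<'E'
import numpy as np, cv2
from plant import telemetry, viewer
from scipy.spatial.transform import Rotation as R
def cam(name,obs=None):
    i=viewer.camera_info(name)
    if name!="wrist": return i["intrinsics"],i["k1"],i["extrinsics"]
    T=np.eye(4);T[:3,:3]=R.from_euler("xyz",obs["orientation"],degrees=True).as_matrix();T[:3,3]=obs["tool_pos"]
    return i["intrinsics"],i["k1"],T@i["tool_from_camera"]
def world(uv,z,c):
    K,k1,E=c; uv=np.atleast_2d(np.asarray(uv,float))
    d=cv2.undistortPoints(uv[:,None],K,np.array([k1,0,0,0.]))[:,0]
    r=np.c_[d,np.ones(len(d))]@E[:3,:3].T
    return E[:3,3]+r*((z-E[2,3])/r[:,2])[:,None]
def blob(mask):
    n,l,s,c=cv2.connectedComponentsWithStats(mask.astype(np.uint8)); i=1+np.argmax(s[1:,4])
    return l==i,c[i],s[i]
E
python3 - <<'E'
from h import *
im=cv2.imread("pics/top0.png"); x0,y0=270,185
cr=im[y0:y0+140,x0:x0+125]; cv2.imwrite("pics/crop1.png",cv2.resize(cr,None,fx=4.2,fy=4.2,interpolation=cv2.INTER_CUBIC))
hsv=cv2.cvtColor(cr,cv2.COLOR_BGR2HSV).astype(int); H,S,V=hsv[...,0],hsv[...,1],hsv[...,2]
c=cam("top")
def rect(m,z,n):
    b,_,st=blob(m); p=np.argwhere(b)[:,::-1]+[x0,y0]
    w=world(p,z,c)[:,:2].astype(np.float32); q=cv2.minAreaRect(w); print(n,st[4],q,w.mean(0))
rect(((H<6)|(H>174))&(S>150)&(V>80),.046,"rib")
rect((H>8)&(H<30)&(S>110)&(V>70),.04,"brass")
rect((H>100)&(H<125)&(S>130)&(V>60),.028,"rails")
E
```

```text
rib 43 ((0.4964970648288727, -0.03006977215409279), (0.04175988957285881, 0.004601521883159876), 58.410335540771484) [ 0.49666765 -0.02976486]
brass 623 ((0.5301415920257568, -0.05131768807768822), (0.04202599450945854, 0.07191909104585648), 58.18956756591797) [ 0.5299769  -0.05128589]
rails 176 ((0.6403279304504395, -0.11828020215034485), (0.06968837976455688, 0.021859385073184967), 58.025062561035156) [ 0.6388595  -0.11717492]
```

View pics/crop1.png

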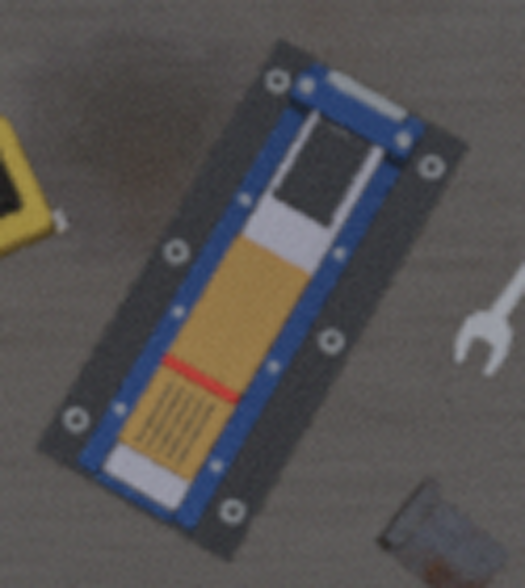

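The crop confirms it: the brass bar lies in the blue channel, with its red rib at crop (200,380) and its grooved rear part below that towards the white bed. The spring lip is at crop (305,205) and the bridge at (355,110). The fixture x axis is about -32° in world. I'll go above the land now.

```bash
cat >> h.py <<'E'
def delta(p,yaw):
    o=telemetry.get_obs(); Rm=R.from_euler("xyz",o["orientation"],degrees=True)
    Rt=R.from_euler("xyz",[180,0,yaw],degrees=True)
    print("shift",np.round(Rm.inv().apply(np.array(p)-o["tool_pos"]),4),"turn",np.round((Rm.inv()*Rt).as_rotvec(),4))
E
python3 -c "
from h import *
delta([.47,-.014,.15],147.6)"
```

```text
shift [-0.4408  0.5108  0.0764] turn [ 1.300e-03 -8.000e-04  8.911e-01]
```

>>> carry_out(rows=[[-0.028,0.032,0,0,0,0.11],[-0.064,0.074,0,0,0,0.22],[-0.1,0.116,0,0,0,0.33],[-0.136,0.158,0,0,0,0.44],[-0.172,0.2,0,0,0,0.55],[-0.208,0.242,0,0,0,0.66],[-0.244,0.284,0,0,0,0.77],[-0.27,0.314,0,0,0,0.89]], grip=-1)

```text
clock: 1.1
tool_pos: [0.3716, -0.2536, 0.2266]
orientation: [180.0, 0.0, 147.5]
force: [0.2, -0.3, 0.6]
opening: 0.0128
gripper_force: 0.0
```

```bash
python3 -c "
from h import *
delta([.47,-.014,.15],147.6)"
```

```text
shift [0.0457 0.2549 0.0767] turn [ 0.0004  0.0002 -0.0015]
```

>>> carry_out(rows=[[0.006,0.035,0.005,0,0,0],[0.015,0.085,0.015,0,0,0],[0.024,0.135,0.03,0,0,0],[0.034,0.19,0.05,0,0,0],[0.041,0.23,0.067,0,0,0],[0.046,0.255,0.077,0,0,0],[0.046,0.255,0.077,0,0,0],[0.046,0.255,0.077,0,0,0]])

```text
clock: 2.1
tool_pos: [0.4685, -0.0157, 0.1495]
orientation: [-180.0, -0.0, 147.7]
force: [0.8, 0.4, 1.1]
opening: 0.0005
gripper_force: 0.0
```

Run:
```python
from h import *
o=telemetry.get_obs(); im=viewer.snapshot("wrist")[:,:,::-1].copy(); cv2.imwrite("pics/wrist1.png",im)
c=cam("wrist",o); print(o["tool_pos"],o["orientation"],o["force"],o["opening"])
hsv=cv2.cvtColor(im,cv2.COLOR_BGR2HSV).astype(int); H,S,V=hsv[...,0],hsv[...,1],hsv[...,2]
def rect(m,z,n):
    b,_,st=blob(m); p=np.argwhere(b)[:,::-1]
    w=world(p,z,c)[:,:2].astype(np.float32); q=cv2.minAreaRect(w); print(n,st,q,w.mean(0))
rect(((H<6)|(H>174))&(S>150)&(V>80),.046,"rib")
rect((H>8)&(H<30)&(S>110)&(V>70),.04,"brass")
```

```text
[ 0.46852218 -0.01572236  0.14951841] [-1.79973085e+02 -1.88854257e-02  1.47692075e+02] [0.80641556 0.42401274 1.06468906] 0.0004527222081774813
rib [298 274  61   9 549] ((0.4981490671634674, -0.028952891007065773), (0.04235686734318733, 0.006144556682556868), 57.711692810058594) [ 0.49813047 -0.02896464]
brass [ 528    0  112  172 8310] ((0.48613378405570984, 0.1946551650762558), (0.04685251787304878, 0.10934020578861237), 20.243520736694336) [0.48759422 0.18319914]
```

View pics/wrist1.png

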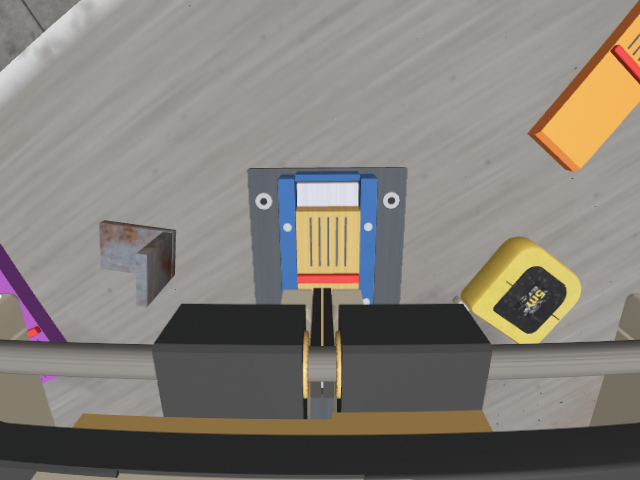

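The wrist view has the fixture's rear at the top. The rib is at (328,278), the grooved land at (328,240), and the fingers are shut above the bar. The rib measures 42 x 6 mm and agrees with the top view to 2 mm. I'll go down 20 mm behind the rib's centre.

```bash
python3 -c "
from h import *
delta([.4804,-.0188,.052],147.7)"
```

```text
shift [-0.0115  0.004   0.0977] turn [-0.0001 -0.     -0.0008]
```

>>> carry_out(rows=[[-0.006,0.002,0.02,0,0,0],[-0.011,0.004,0.05,0,0,0],[-0.011,0.004,0.08,0,0,0],[-0.011,0.004,0.097,0,0,0],[-0.011,0.004,0.097,0,0,0],[-0.011,0.004,0.097,0,0,0]])

```text
clock: 2.9
tool_pos: [0.4808, -0.0183, 0.0535]
orientation: [179.9, 0.1, 147.6]
force: [0.2, 0.7, 0.6]
opening: 0.0005
gripper_force: 0.0
```

Run:
```python
from h import *
o=telemetry.get_obs();print(o["tool_pos"],o["force"])
im=viewer.snapshot("wrist")[:,:,::-1]; cv2.imwrite("pics/wrist2.png",im[150:450,120:520].repeat(2,0).repeat(2,1))
delta([.4804,-.0188,.036],147.7)
```

```text
[ 0.48076523 -0.01829798  0.05348434] [0.21563464 0.66338461 0.63223351]
shift [ 0.0001 -0.0009  0.0176] turn [ 0.0013  0.0012 -0.0009]
```

View pics/wrist2.png

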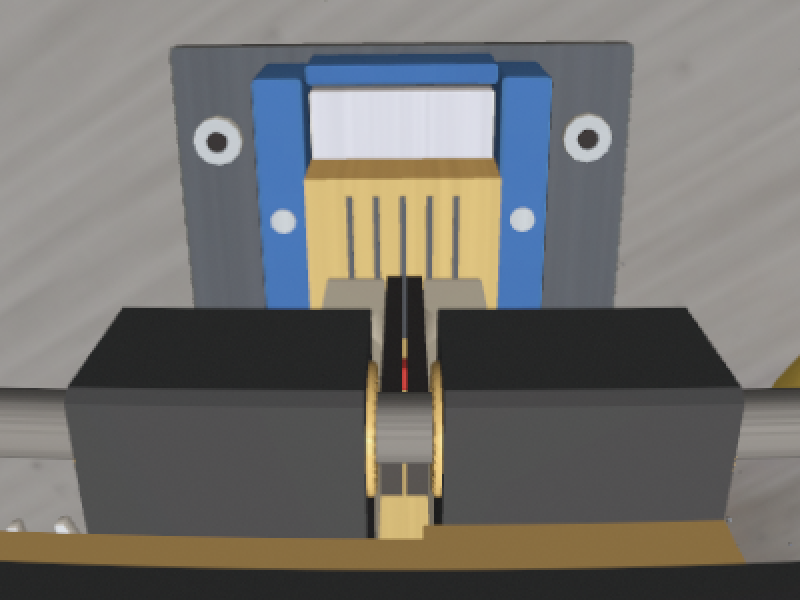

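The fingers are centred: the finger slit is at x=404, the middle groove at 403, and both are behind the rib. Now I'll press in steps.

>>> carry_out(rows=[[0,0,0.008,0,0,0],[0,0,0.013,0,0,0],[0,0,0.016,0,0,0],[0,0,0.019,0,0,0],[0,0,0.021,0,0,0],[0,0,0.021,0,0,0]])

```text
clock: 3.7
tool_pos: [0.4803, -0.018, 0.0319]
orientation: [-180.0, 0.0, 147.7]
force: [-2.6, 1.1, 10.0]
opening: 0.0007
gripper_force: 5.0
```

>>> carry_out(rows=[[0,0,0.001,0,0,0],[0,0,0.002,0,0,0],[-0.003,0,0.002,0,0,0],[-0.007,0,0.002,0,0,0],[-0.011,0,0.002,0,0,0],[-0.015,0,0.002,0,0,0],[-0.019,0,0.002,0,0,0],[-0.023,0,0.002,0,0,0]])

```text
clock: 4.7
tool_pos: [0.5003, -0.0301, 0.0303]
orientation: [180.0, 0.0, 147.7]
force: [-3.0, 1.6, 10.6]
opening: 0.0003
gripper_force: 5.8
```

>>> carry_out(rows=[[-0.004,0,0,0,0,0],[-0.008,0,0,0,0,0],[-0.012,0,0,0,0,0],[-0.016,0,0,0,0,0],[-0.02,0,0,0,0,0],[-0.024,0,0,0,0,0],[-0.028,0,0,0,0,0],[-0.032,0,0,0,0,0]])

```text
clock: 5.7
tool_pos: [0.5264, -0.0473, 0.0299]
orientation: [-180.0, -0.0, 147.7]
force: [-4.1, 2.5, 9.1]
opening: 0.0002
gripper_force: 6.2
```

Run:
```python
from h import *
im=viewer.snapshot("scene")[:,:,::-1]; cv2.imwrite("pics/scene2.png",cv2.resize(im[200:315,280:400],None,fx=5,fy=5,interpolation=cv2.INTER_CUBIC))
```

```text
(no output)
```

View pics/scene2.png

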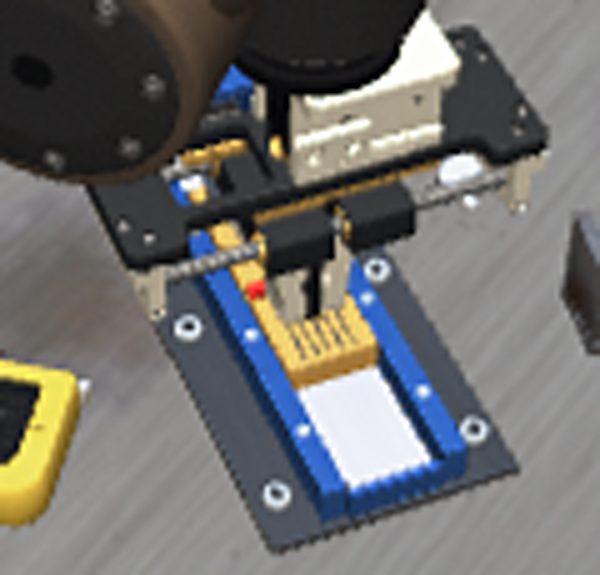

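The picture shows the bar sliding with the fingers. The rib is at crop (257,290) just ahead of them, and the bar's front is under the spring. I'll keep pushing until the end stop shows in the force.

>>> carry_out(rows=[[-0.003,0,0,0,0,0],[-0.006,0,0,0,0,0],[-0.009,0,0,0,0,0],[-0.012,0,0,0,0,0],[-0.015,0,0,0,0,0],[-0.018,0,0,0,0,0]])

```text
clock: 6.5
tool_pos: [0.5416, -0.0569, 0.0299]
orientation: [-180.0, -0.0, 147.7]
force: [-3.0, 2.2, 8.4]
opening: 0.0003
gripper_force: 6.2
```

>>> carry_out(rows=[[-0.003,0,0,0,0,0],[-0.006,0,0,0,0,0],[-0.009,0,0,0,0,0],[-0.012,0,0,0,0,0]])

```text
clock: 7.0
tool_pos: [0.5517, -0.0633, 0.0299]
orientation: [-180.0, -0.0, 147.7]
force: [-4.8, 2.5, 8.7]
opening: 0.0005
gripper_force: 6.2
```

>>> carry_out(rows=[[-0.002,0,0,0,0,0],[-0.004,0,0,0,0,0],[-0.006,0,0,0,0,0],[-0.006,0,0,0,0,0]])

```text
clock: 7.5
tool_pos: [0.557, -0.0666, 0.03]
orientation: [-180.0, -0.0, 147.7]
force: [-2.8, 1.0, 9.2]
opening: 0.0005
gripper_force: 6.0
```

>>> carry_out(rows=[[-0.002,0,0,0,0,0],[-0.004,0,0,0,0,0],[-0.006,0,0,0,0,0],[-0.006,0,0,0,0,0]])

```text
clock: 8.0
tool_pos: [0.5616, -0.0696, 0.0298]
orientation: [-180.0, -0.1, 147.7]
force: [-4.4, 3.1, 9.8]
opening: 0.0007
gripper_force: 7.0
```

>>> carry_out(rows=[[-0.002,0,0,0,0,0],[-0.004,0,0,0,0,0],[-0.006,0,0,0,0,0],[-0.006,0,0,0,0,0]])

```text
clock: 8.5
tool_pos: [0.5616, -0.0707, 0.0287]
orientation: [-179.8, -0.5, 147.6]
force: [-20.4, 21.6, 18.6]
opening: 0.0007
gripper_force: 18.7
```

The axial force jumped to about 29 N, so the bar is at the stop. I'll relieve most of the push, then lift straight off.

>>> carry_out(rows=[[0.002,0,0,0,0,0],[0.004,0,0,0,0,0],[0.004,0,0,0,0,0]])

```text
clock: 8.88
tool_pos: [0.5614, -0.0703, 0.0294]
orientation: [-179.9, -0.2, 147.7]
force: [-8.5, 7.2, 12.0]
opening: -0.0001
gripper_force: 11.0
```

>>> carry_out(rows=[[0.001,0,-0.001,0,0,0],[0.001,0,-0.003,0,0,0],[0.001,0,-0.005,0,0,0],[0.001,0,-0.009,0,0,0],[0.003,0,-0.02,0,0,0],[0.006,0,-0.05,0,0,0],[0.006,0,-0.09,0,0,0],[0.006,0,-0.13,0,0,0]])

```text
clock: 9.88
tool_pos: [0.5594, -0.0679, 0.162]
orientation: [179.9, 0.1, 147.7]
force: [0.7, 0.6, -0.4]
opening: 0.0007
gripper_force: 0.0
```

>>> carry_out(rows=[[0.06,0,-0.02,0,0,0],[0.12,0,-0.04,0,0,0],[0.15,0,-0.05,0,0,0],[0.15,0,-0.05,0,0,0]])

```text
clock: 10.38
tool_pos: [0.4319, 0.0135, 0.2121]
orientation: [179.7, 0.2, 147.8]
force: [-0.4, -0.3, 0.4]
opening: 0.0004
gripper_force: 0.0
```

Run:
```python
from h import *
print(telemetry.get_obs()["tool_pos"],telemetry.get_obs()["force"])
a=viewer.snapshot("scene")[200:315,280:400,::-1]; b=viewer.snapshot("top")[185:325,270:395,::-1]
t=b; c=cam("top"); hsv=cv2.cvtColor(t,cv2.COLOR_BGR2HSV).astype(int); H,S,V=hsv[...,0],hsv[...,1],hsv[...,2]
m,_,st=blob(((H<6)|(H>174))&(S>150)&(V>80)); w=world(np.argwhere(m)[:,::-1]+[270,185],.039,c).mean(0); print(st,w, (w-[.4973,-.0295,.039])@[.845,-.534,0])
f=lambda i:cv2.resize(i,(395,440),interpolation=cv2.INTER_CUBIC)
cv2.imwrite("pics/end.png",np.hstack([f(a),f(b)]))
```

```text
[0.43191453 0.01345927 0.2120932 ] [-0.44696268 -0.3463704   0.36449386]
[60 51 17 11 43] [ 0.57097885 -0.07802253  0.039     ] 0.08816965929706129
```

View pics/end.png

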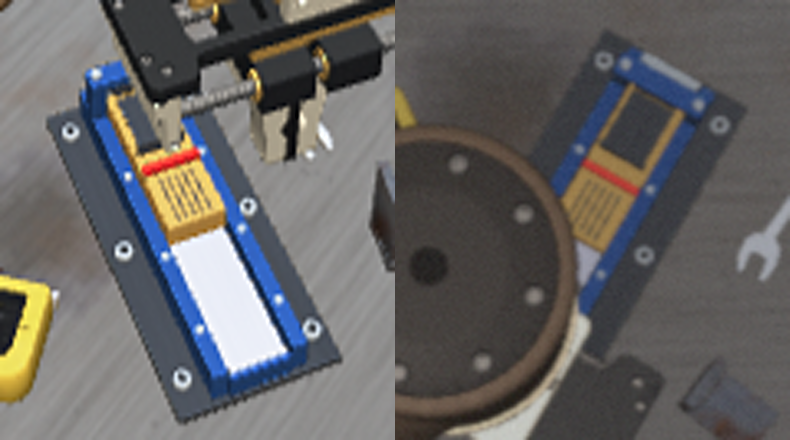

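The bar is held under the spring with its rib at top crop (612,178), about 18 mm behind the lip, as it should be at the stop. The rib's position matches where the fingers met the hard stop to within 2 mm. The tools haven't been disturbed and the arm is clear, so I'm handing in.

```bash
python3 -c "
from plant import workorder
print(workorder.close_job())"
```

```text
the job is handed in; nothing more can be done
None
```

I pressed the brass bar down and pushed it under the drag spring until it hit the end stop, then let go. The last pictures showed the spring holding it there, and I handed the job in just after 10 s on the clock; no verdict came back.

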